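# Sort the loose optics parts into their trays

## Task

Clear up after the alignment: lay both white lens boxes flat and side by side in the oblong tray, stand both black post holders upright in the square tray, and set the small steel tube adapter, lying flat as it is now, in the round dish. Everything must rest on the floor of its tray, let go of and not stacked. Leave the roll of tape and the mirror mount where they stand.

Things in the scene. Friction and masses are not known exactly. Their poses are not given: they have to be found in the camera images.
- lens_box_a_mid (a point): One of two identical white hinged plastic lens boxes, flat, 47 x 45 mm, 19 mm high. The point is its centre, half-way up (9.5 mm above its underside); z up, x and y along its sides. Loose, 30 g; grasp it across two opposite sides.
- lens_box_b_mid (a point): The other white lens box, the same in every way: 47 x 45 mm, 19 mm high; the point is its centre, half-way up; x and y along its sides.
- holder_a_mid (a point): The taller black post holder: an upright black tube 25 mm in diameter and 61 mm high on a foot 32 mm in diameter and 6 mm thick, with a thumb screw 10 mm thick that sticks out sideways towards its own -x to 24 mm from the tube's axis, 46 mm above the underside. The point lies on the tube's axis, half-way up (30.5 mm above the underside); z up. Loose, 110 g; grasp the tube across y, clear of the thumb screw.
- holder_b_mid (a point): The shorter black post holder: the same but 46 mm high, its thumb screw 31 mm above the underside. The point lies on the tube's axis, half-way up (23 mm above the underside); z up, thumb screw towards its own -x. Loose, 90 g; grasp the tube across y.
- adapter_b_mid (a point): A small pale steel tube adapter, a round stepped ring 26 mm in diameter and 15 mm high. The point is its centre, half-way up (7.5 mm above its underside); z up. Loose, 40 g; grasp it across its diameter.
- oblong_tray: The oblong dark metal tray, fixed to the table: 180 mm along its x by 110 mm along its y outside, open on top, walls 3 mm thick, its rim 12 mm above the table, its floor 3 mm. The origin is the centre of its underside, on the table; z up.
- square_tray: The square dark metal tray, fixed to the table: 120 x 120 mm outside, open on top, walls 3 mm thick, its rim 12 mm above the table, its floor 3 mm. The origin is the centre of its underside; x and y along its sides, z up.
- round_dish: The round dark metal dish, fixed to the table: 104 mm in diameter outside at the rim and 94 mm inside at the floor, walls 3 mm thick, its rim 12 mm above the table, its floor 3 mm. The origin is the centre of its underside; z up.
- tape_roll_mid (a point): A roll of black tape lying flat, 58 mm in diameter, 19 mm high: a bystander beyond the trays, loose, to be left where it is. The point is its centre.
- mirror_mount_mid (a point): A round gold mirror in a square black frame on a short post with a black foot, 52 x 58 mm, 108 mm high: an aligned bystander beyond the trays, loose, to be left where it is. The point is half-way up (54 mm above the table). (Also on the table, fixed: two black cables up to 14 mm thick that lie across its left half and run off its front edge, a tall black board at the far left, and a long laser case beyond the trays; keep clear of them.)
Not all that is in view belongs to the job. Leave any purple look-alike of the part that bears holder_a_mid alone.

How it is judged:
By the outcome, as a careful person would: the job done as asked, in the order asked, and still so for the second after the job is handed in, with the robot touching nothing.
It also fails if it takes over 112 s, if anything falls off the work surface, if the arm or the gripper's body presses on something with over 40 N, if the wrist force passes 120 N, or if a joint passes its speed limit or range.

## Robot

A 6-joint arm with a two-finger parallel gripper is mounted at the origin on a cart in front of the work surface, level with it; the furniture and walls round the work are solid. World frame = base frame: x ahead of the robot, y to its left, z up, the work surface at z = 0. Lengths are in m, angles in degrees, forces in N, time in s.
With the tool pointing down it reaches from about 0.35 to 0.875 m from the base axis. Payload 4.2 kg.
Tool frame: the origin (TCP) lies midway between the tips of the shut fingers; the grasp point (between the pads) lies 19 mm behind it; z points along the fingers, y is the line along which they close (so a half turn about z gives the same grasp; the last joint's range is limited). The gripper opens to 87 mm and grips with 3 to 60 N. Pads are 19 mm wide; open, the fingers measure 117 mm over their backs; the gripper's body (75 mm by 190 mm) begins 51 mm behind the grasp point.
Start: joints at [-49.584, 22.042, 0.453, 0, -68.411, -14.817], TCP at [0.27, -0.564, 0.223] pointing down, gripper open.
Joint ranges: [-179.83, 179.83], [-69.29, 118.12], [-61.27, 80.66], [-181.25, 117.63], [-171.15, -9.14], [-177.46, 177.46]. Speed limits (degrees/s): [159.86, 159.86, 180, 180, 180, 180].

## Interface

Orientations are given as a 3x3 rotation matrix whose columns are the frame's x, y, z axes.
In Python, from station import r, cams gives the robot as it stands.
- The arm moves only by the tool play_rows, never from a script. Its argument "commands" is text: rows parted by semicolons, each of 6 numbers parted by spaces: the shift along the world's x, y, z normalised to -1 to 1, where 1 is 30 mm, then the turn, a rotation vector about the world's x, y, z normalised to -1 to 1, where 1 is 0.15 rad. A call has 1 to 20 rows; each row shifts and turns the commanded pose from where the row before left it; what a row does not reach is not made up. A row lasts 1/10 s, in which the tool goes at most 50 mm and 8.59 degrees, less where a joint would pass 70% of its speed; a pose out of reach is approached as far as the arm can. A call with a number of a shift or a turn outside -1 to 1 is refused whole. A call with a gripper value outside its range is refused whole. "grip" is the finger opening in mm, from 0 to 87, set as the call begins (left out, the last holds). The fingers move at their own pace and stop on an object; the grip force is fixed at half the most. Time passes only in rows, so rows that do not move let the fingers close. It gives the time, the measured TCP pose, the force, the opening and the grip force at its end, in the units of the state.
- r.sense(): the state, without advancing time (a new reading comes with each control period).
- cams.capture(name): name is "side" or "top"; returns (picture, depth): 480x640x3 uint8, blue, green, red; 480x640 float32, m along the optical axis (not along the pixel's ray), 0 where there is no reading.
- cams.camera_info(name): a dict with "mtx" (3x3 intrinsics, pixels), "k1" (the pictures are not rectified: a ray, as slopes to the right and down, at radius r is drawn at 1 + k1 r^2 times it, then the intrinsics apply), "R" (3x3) and "t" (3): a world point X has camera coordinates R X + t. Camera axes: x right, y down, z forward; pixel columns grow to the right and rows downward; lengths in m; the calibration is good to about 2 mm. A picture is of the moment at which its call begins. camera_info takes no time and is no camera call.
- r.finish_job(): hands the job in; it is judged then, once.
The state is a dict: "time_s": time; "joints": joint angles; "joint_velocities": joint speeds; "effort": joint torques, N m; "tcp_pos": TCP position; "ee_rot": TCP orientation; "wrist_force": force on the tool from outside, world axes, zero at the start; "moment": the same for the moment, N m; "gripper_width": opening from 0.0 (shut) to 1.0 (fully open); "gripper_force": force on a finger pad.
Only numpy, scipy, OpenCV 4.12 (cv2) and the standard library are available. Lean on these libraries where they do the work, as an engineer would, in place of code of your own. Each camera call takes 0.05 s, during which the arm holds its last target. There are 200 camera calls.

## Working session

There is one attempt and no reset: what is moved stays moved. The work goes in short steps, Python scripts to look and compute and a tool call to move; the robot and the scene stay as the last step left them, time stands still between calls to the robot, and variables do not carry over. Pictures are saved under pics/ and viewed, at most 14 in all, crops included, and the job is handed in when it is done.

Besides the shell and the picture viewer there is one more tool, called after "Emit:" as a command line: name --argument value ..., lists and objects as JSON in quotes. play_rows: Moves the arm, as the interface text tells. Scaled input: -1 to 1 covers 30 mm each way for a shift and 0.15 rad each way for a turn. Its arguments: {"type":"object","properties":{"commands":{"type":"string"},"grip":{"type":"number"}},"required":["commands"]}

```bash
ls; mkdir -p pics; cat > h.py <<'E'
import numpy as np, cv2
from station import r, cams
def ray(n,u,v):
    c=cams.camera_info(n);K=np.array(c['mtx']);R=np.array(c['R']);t=np.array(c['t'])
    p=np.array([(u-K[0,2])/K[0,0],(v-K[1,2])/K[1,1]]);q=p.copy()
    for _ in range(20): q=p/(1+c['k1']*(q@q))
    return -R.T@t, R.T@np.array([q[0],q[1],1])
def onz(n,u,v,z):
    o,d=ray(n,u,v); return o+d*(z-o[2])/d[2]
def proj(n,X):
    c=cams.camera_info(n);K=np.array(c['mtx']);x=np.array(c['R'])@X+np.array(c['t']);q=x[:2]/x[2]
    q=q*(1+c['k1']*(q@q)); return K[:2,:2]@q+K[:2,2]
E
python3 - <<'E'
from h import *
for n in("top","side"):
    p,d=cams.capture(n); cv2.imwrite(f"pics/{n}0.png",p); np.save(f"{n}0.npy",d)
    c=cams.camera_info(n); print(n,np.round(c['mtx'],1).tolist(),c['k1'],(-np.array(c['R']).T@c['t']).round(3),np.round(c['R'],2).tolist(), (d>0).mean())
print(r.sense())
E
```

```text
pics
top [[572.1, 0.0, 311.9], [0.0, 572.1, 237.3], [0.0, 0.0, 1.0]] -0.03820071686912106 [4.580e-01 1.000e-03 1.412e+00] [[-0.03, -1.0, 0.0], [-1.0, 0.03, -0.08], [0.08, -0.0, -1.0]] 0.9963118489583334
side [[472.1, 0.0, 317.9], [0.0, 472.1, 238.1], [0.0, 0.0, 1.0]] -0.0829162813093158 [-0.141 -0.765  0.542] [[0.72, -0.69, 0.01], [-0.28, -0.31, -0.91], [0.63, 0.65, -0.42]] 0.93431640625
{'time_s': 0.1, 'joints': array([-4.95840532e+01,  2.20872045e+01,  3.86300590e-01, -2.24501743e-02,
       -6.84113251e+01, -1.48167741e+01]), 'joint_velocities': array([-0.06529929, -0.07479563,  0.27483507,  0.14520477,  0.01030143,
       -0.0599327 ]), 'effort': array([-5.26927852e-04, -3.91690493e+01,  1.87935054e+01,  4.23188701e+00,
        1.34312062e-02, -8.98910889e-05]), 'tcp_pos': array([ 0.26981434, -0.56315854,  0.22155854]), 'ee_rot': array([[-9.01901128e-01, -4.31941396e-01, -9.92517776e-04],
       [-4.31942511e-01,  9.01899486e-01,  1.72751591e-03],
       [ 1.48965638e-04,  1.98675917e-03, -9.99998015e-01]]), 'wrist_force': array([-0.36958954,  0.40020028, -0.18170022]), 'moment': array([0.04009731, 0.002756  , 0.02922117]), 'gripper_force': 0.0, 'gripper_width': 1.0034170437812802}
```

View pics/top0.png

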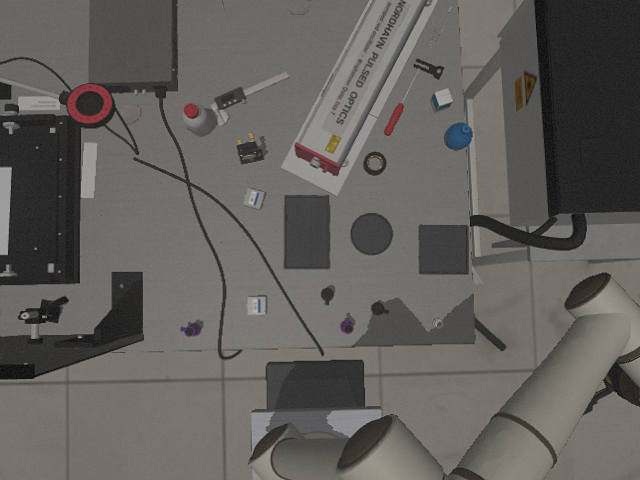

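View pics/side0.png

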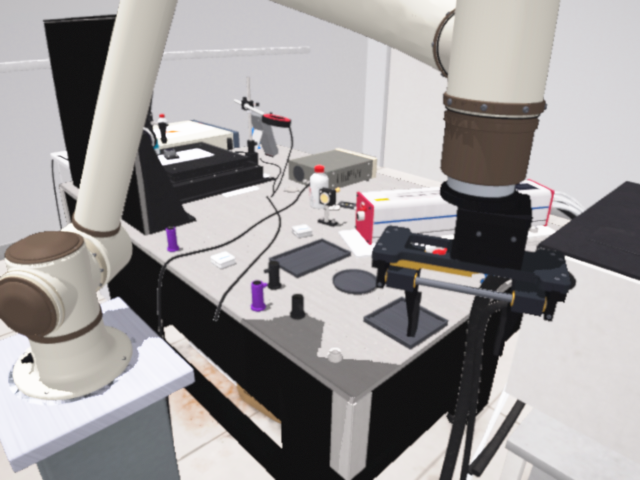

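Top view: white boxes are at (255,198) and (257,305), and the black holders at (327,294) and (378,308). Purple look-alikes stand at (192,328) and (347,325), so I leave those alone. The adapter is at (437,323). The trays are at (307,232) oblong, (443,249) square and (371,234) round. In the side view the taller black holder is at (274,273) and the shorter at (298,305).

```bash
python3 - <<'E'
from h import *
p=cv2.imread("pics/top0.png");d=np.load("top0.npy");s=cv2.imread("pics/side0.png")
hsv=cv2.cvtColor(p,cv2.COLOR_BGR2HSV);g=p.max(2)
def m(name,x0,y0,x1,y1,cond,z):
    k=np.zeros(g.shape,np.uint8);k[y0:y1,x0:x1]=cond[y0:y1,x0:x1]*255
    cs,_=cv2.findContours(k,cv2.RETR_EXTERNAL,cv2.CHAIN_APPROX_NONE);c=max(cs,key=cv2.contourArea)
    w=np.array([onz("top",u,v,z)[:2] for u,v in c[:,0]],np.float32)*1000
    (cx,cy),(a,b),an=cv2.minAreaRect(w);print(name,np.round([cx,cy,a,b,an],1),'px',c[:,0].mean(0).round(1),'circ',np.round(cv2.minEnclosingCircle(w),1) if 0 else np.round(cv2.minEnclosingCircle(w)[0],1),round(cv2.minEnclosingCircle(w)[1],1))
m('boxF',235,180,280,215,g>150,.019);m('boxN',235,288,280,322,g>150,.019)
m('hA',315,280,338,306,g<60,.061);m('hB',366,296,392,318,g<50,.046)
m('ad',425,312,450,335,g>110,.015)
m('obl',275,185,340,280,g<85,.012);m('rnd',345,205,397,262,g<85,.012);m('sq',410,215,470,282,g<85,.012)
print(g[235,300:314],g[300,290:300],g[250,440],g[320,395:400])
def big(im,x0,y0,x1,y1,f): return cv2.resize(im[y0:y1,x0:x1],None,fx=f,fy=f,interpolation=cv2.INTER_CUBIC)
a=big(p,310,275,455,345,5);b=big(s,235,235,360,375,4)
a=np.clip(a.astype(float)*1.8,0,255).astype(np.uint8)
cv2.imwrite("pics/c1.png",a); 
o=np.zeros((600,800,3),np.uint8);o[:350,:725]=a[:350];cv2.imwrite("pics/c1.png",o)
b=np.clip(b.astype(float)*1.5,0,255).astype(np.uint8);cv2.imwrite("pics/c2.png",b)
E
```

```text
boxF [669.1 140.1  13.9  32.2  72.3] px [251.7 197.7] circ [669.  140.4] 16.3
boxN [403.8 134.8  38.8  38.6  88.8] px [257.  306.9] circ [403.7 134.8] 25.8
hA [426.9 -35.   26.3  34.6  61.7] px [326.9 295.1] circ [425.6 -37. ] 17.9
hB [ 387.9 -159.    35.2   26.9   43.4] px [379.3 308.8] circ [ 389.4 -162.2] 19.4
ad [ 355.2 -301.    54.1   43.4   88.3] px [433.8 318.8] circ [ 357.6 -301. ] 33.2
obl [582.5   7.8 111.  180.1  88.5] px [306.4 231.7] circ [582.5   8.7] 105.0
rnd [ 573.  -151.8  101.   101.1   88.4] px [371.1 233.5] circ [ 572.8 -151.2] 52.2
sq [ 529.1 -326.2  123.6  122.7   87.2] px [443.3 249.3] circ [ 529.2 -327.5] 84.4
[66 63 69 70 68 67 67 64 69 67 65 69 62 68] [ 97 121 123 125 121 123 125 122 125 122] 64 [80 86 82 78 78]
```

View pics/c1.png

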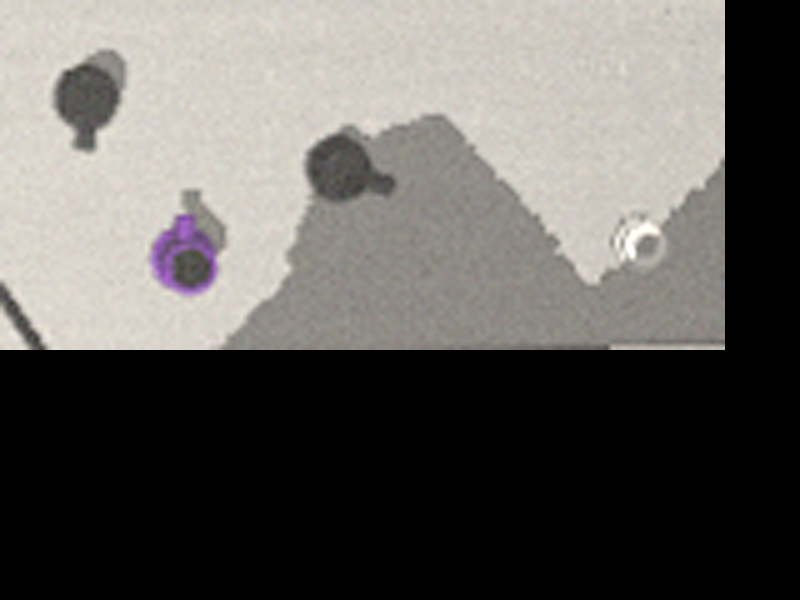

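View pics/c2.png

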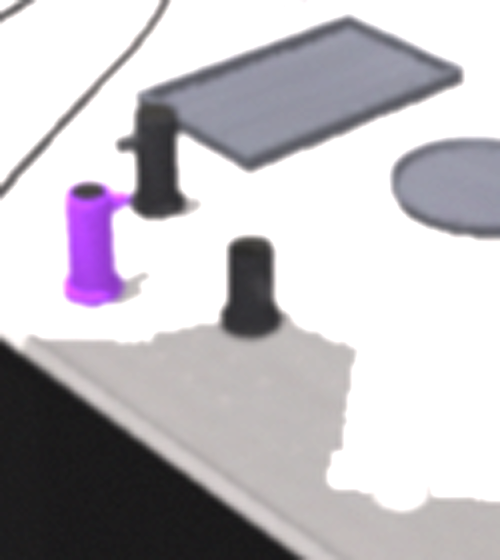

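The enlarged crops confirm the taller black holder at px (327,294), thumb screw towards world -x, and the shorter black one at (378,308), screw towards -y and slightly -x. The third, at (347,325), is purple and gets left. Next I measure the boxes, the adapter and the nearby obstacles.

```bash
python3 - <<'E'
from h import *
p=cv2.imread("pics/top0.png");d=np.load("top0.npy")
f=p.astype(int);g=f.max(2)
print(p[200:203,225:232].tolist())
def pts(x0,y0,x1,y1):
    out=[]
    for v in range(y0,y1):
        for u in range(x0,x1):
            if d[v,u]>0:
                o,r_=ray("top",u,v); fw=np.array(cams.camera_info("top")['R'])[2]; out.append(np.r_[o+r_*d[v,u]/(r_@fw),u,v])
    return np.array(out)
for n,b,h0 in [('boxF',(235,180,280,220),.011),('boxN',(238,288,280,325),.011),('hA',(310,278,340,312),.045),('hB',(360,292,400,325),.038),('ad',(422,310,455,338),.008),('mirror',(225,120,280,175),.02),('hose',(465,205,500,235),.015),('laser',(285,100,350,195),.02),('cableF',(195,180,243,230),.007),('cableN',(268,280,320,350),.006)]:
    P=pts(*b);Q=P[P[:,2]>h0]
    if len(Q)<3: print(n,'none',P[:,2].max());continue
    w=(Q[:,:2]*1000).astype(np.float32)
    print(n,len(Q),'min',Q.min(0)[:3].round(3),'max',Q.max(0)[:3].round(3),'med',np.median(Q,0).round(3),'rect',[np.round(e,1) for e in cv2.minAreaRect(w)])
    if n[:2]=='ca': print(Q[::max(1,len(Q)//12),:3].round(3).tolist())
# colour boxes
for n,(x0,y0,x1,y1) in {'F':(238,180,272,213),'N':(242,290,272,322)}.items():
    k=np.zeros(g.shape,np.uint8);k[y0:y1,x0:x1]=((g>138)|(f[:,:,0]-f[:,:,2]>20))[y0:y1,x0:x1]*255
    k=cv2.morphologyEx(k,cv2.MORPH_CLOSE,np.ones((3,3)))
    c=max(cv2.findContours(k,0,1)[0],key=cv2.contourArea)
    w=np.array([onz("top",u,v,.019)[:2] for u,v in c[:,0]],np.float32)*1000
    print(n,cv2.minAreaRect(w),cv2.boundingRect(c))
for n,u,v,z in [('A',327.2,294.4,.061),('B',377.8,308.4,.046),('ad',437.8,323.4,.015)]: print(n,onz("top",u,v,z).round(4))
a=cv2.resize(p[175:325,195:345],None,fx=4,fy=4,interpolation=cv2.INTER_CUBIC);cv2.imwrite("pics/c3.png",a)
E
```

```text
[[[109, 112, 118], [108, 111, 116], [107, 111, 114], [106, 113, 115], [113, 116, 117], [109, 112, 118], [107, 114, 115]], [[110, 113, 115], [104, 111, 114], [110, 113, 114], [111, 116, 119], [109, 115, 117], [109, 112, 118], [108, 114, 116]], [[113, 118, 120], [110, 113, 116], [104, 111, 113], [110, 113, 117], [102, 108, 108], [97, 102, 105], [111, 115, 119]]]Traceback (most recent call last):
  File "<stdin>", line 13, in <module>
  File "<stdin>", line 10, in pts
ValueError: time passes only in moves, steps and waits
```

```bash
cat > h.py <<'E'
import numpy as np, cv2
from station import r, cams
C={n:{k:np.array(v) for k,v in cams.camera_info(n).items()} for n in("top","side")}
def rays(n,uv):
    c=C[n];q=cv2.undistortPoints(np.array(uv,float).reshape(-1,1,2),c['mtx'],np.array([float(c['k1']),0,0,0]))[:,0]
    return -c['R'].T@c['t'], np.c_[q,np.ones(len(q))]@c['R']
def onz(n,u,v,z):
    o,d=rays(n,[(u,v)]);d=d[0]; return o+d*(z-o[2])/d[2]
def proj(n,X):
    c=C[n];x=c['R']@np.array(X)+c['t'];q=x[:2]/x[2]
    return c['mtx'][:2,:2]@(q*(1+c['k1']*(q@q)))+c['mtx'][:2,2]
def cloud(n,d,x0,y0,x1,y1):
    uv=np.array([(u,v) for v in range(y0,y1) for u in range(x0,x1) if d[v,u]>0])
    o,R=rays(n,uv); return np.c_[o+R*d[uv[:,1],uv[:,0]][:,None],uv]
def rect(n,mask,z,box):
    k=np.zeros(mask.shape,np.uint8);x0,y0,x1,y1=box;k[y0:y1,x0:x1]=mask[y0:y1,x0:x1]*255
    k=cv2.morphologyEx(k,cv2.MORPH_CLOSE,np.ones((3,3)))
    c=max(cv2.findContours(k,0,1)[0],key=cv2.contourArea)
    return cv2.minAreaRect(np.array([onz(n,u,v,z)[:2] for u,v in c[:,0]],np.float32)*1000)
E
cat > m.py <<'E'
from h import *
p=cv2.imread("pics/top0.png");d=np.load("top0.npy")
f=p.astype(int);g=f.max(2)
for n,b,h0 in [('boxF',(235,180,280,220),.011),('boxN',(238,288,280,325),.011),('hA',(310,278,340,312),.045),('hB',(360,292,400,325),.038),('ad',(422,310,455,338),.008),('mirror',(225,120,280,175),.02),('hose',(465,205,500,235),.015),('laser',(285,100,350,195),.02),('cableF',(195,180,243,230),.007),('cableN',(268,280,320,350),.006)]:
    P=cloud("top",d,*b);Q=P[P[:,2]>h0]
    if len(Q)<3: print(n,'none',P[:,2].max());continue
    w=(Q[:,:2]*1000).astype(np.float32)
    print(n,len(Q),'min',Q.min(0)[:3].round(3),'max',Q.max(0)[:3].round(3),'med',np.median(Q,0)[:3].round(3),'rect',[np.round(e,1) for e in cv2.minAreaRect(w)])
    if n[:2]=='ca': print(Q[::max(1,len(Q)//12),:3].round(3).tolist())
M=(g>138)|(f[:,:,0]-f[:,:,2]>20)
for n,b in {'F':(238,180,272,213),'N':(242,290,272,322)}.items(): print(n,rect("top",M,.019,b))
for n,u,v,z in [('A',327.2,294.4,.061),('B',377.8,308.4,.046),('ad',437.8,323.4,.015)]: print(n,onz("top",u,v,z).round(4))
a=cv2.resize(p[175:325,195:345],None,fx=4,fy=4,interpolation=cv2.INTER_CUBIC);cv2.imwrite("pics/c3.png",a)
E
python3 m.py
```

```text
boxF 335 min [0.618 0.112 0.011] max [0.693 0.183 0.027] med [0.667 0.137 0.019] rect [array([649. , 144.5]), array([48.6, 86.3]), np.float64(68.7)]
boxN 350 min [0.382 0.113 0.012] max [0.426 0.16  0.029] med [0.404 0.135 0.019] rect [array([403.8, 136.2]), array([46.9, 43.7]), np.float64(88.8)]
hA 109 min [ 0.405 -0.049  0.048] max [ 0.438 -0.025  0.068] med [ 0.426 -0.036  0.061] rect [array([421.7, -36.5]), array([23.7, 33.2]), np.float64(87.8)]
hB 97 min [ 0.377 -0.182  0.038] max [ 0.402 -0.147  0.054] med [ 0.389 -0.159  0.047] rect [array([ 389.4, -164.8]), array([34.6, 23.7]), np.float64(87.6)]
ad 87 min [ 0.319 -0.344  0.008] max [ 0.381 -0.266  0.022] med [ 0.348 -0.305  0.012] rect [array([ 350. , -305.5]), array([76.6, 62.6]), np.float64(88.4)]
mirror 357 min [0.752 0.118 0.026] max [0.81  0.165 0.114] med [0.771 0.139 0.103] rect [array([780.3, 143.8]), array([52.7, 45.9]), np.float64(11.3)]
hose 162 min [ 0.559 -0.455  0.015] max [ 0.603 -0.386  0.091] med [ 0.582 -0.441  0.051] rect [array([ 583.3, -420.5]), array([66. , 43.5]), np.float64(83.7)]
laser 3087 min [ 0.70
[... 628 characters left out ...]
 [0.466 0.108 0.017] med [0.379 0.036 0.009] rect [array([381.7,  44.7]), array([124.1, 165. ]), np.float64(88.4)]
[[0.466, 0.095, 0.007], [0.45, -0.01, 0.007], [0.436, -0.007, 0.008], [0.421, 0.062, 0.012], [0.407, 0.094, 0.006], [0.394, 0.043, 0.009], [0.379, 0.031, 0.008], [0.364, 0.029, 0.01], [0.352, 0.017, 0.013], [0.339, 0.008, 0.009], [0.326, 0.035, 0.01], [0.313, -0.003, 0.01], [0.3, 0.065, 0.007]]
F ((667.9296264648438, 137.11972045898438), (40.124027252197266, 37.77450180053711), 74.33541870117188)
N ((404.9575500488281, 135.9187774658203), (41.31134796142578, 40.95722961425781), 88.4964599609375)
A [ 0.428  -0.0372  0.061 ]
B [ 0.3912 -0.1568  0.046 ]
ad [ 0.3493 -0.305   0.015 ]
```

View pics/c3.png

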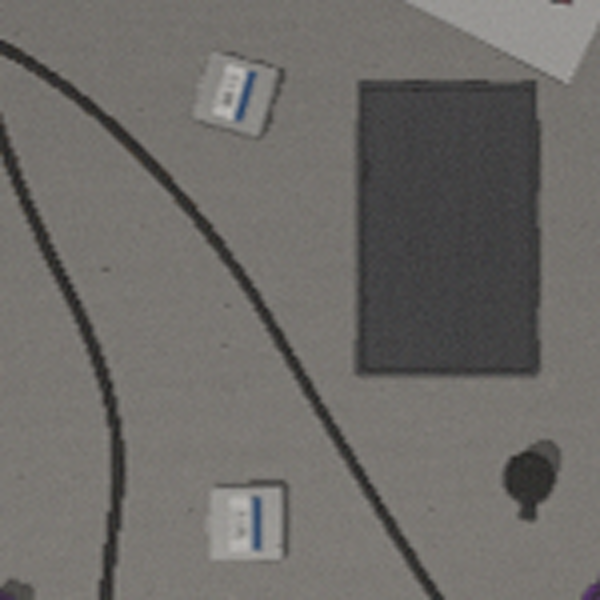

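Box F is at (0.667,0.137), with its sides turned so the closing axis is about 75°. Box N is at (0.404,0.136) and aligned with the world axes. Both sit at the right height (~19 mm) and clear of the cables. I'll take the far box first.

Emit:
play_rows --commands "0.55 0.97 0 0 0 -0.235;0.55 0.97 0 0 0 -0.235;0.55 0.97 0 0 0 -0.235;0.55 0.97 0 0 0 -0.235;0.55 0.97 0 0 0 -0.235;0.55 0.97 0 0 0 -0.235;0.55 0.97 0 0 0 -0.235;0.55 0.97 0 0 0 -0.235;0.55 0.97 0 0 0 -0.235;0.55 0.97 0 0 0 -0.235;0.55 0.97 0 0 0 -0.235;0.55 0.97 0 0 0 -0.235;0.55 0.97 0 0 0 -0.235;0.55 0.97 0 0 0 -0.235;0.55 0.97 0 0 0 -0.235;0.55 0.97 0 0 0 -0.235;0.55 0.97 0 0 0 -0.235;0.55 0.97 0 0 0 -0.235;0.55 0.97 0 0 0 -0.235;0.55 0.97 0 0 0 -0.235" --grip 65

```text
time_s: 2.1
tcp_pos: [0.6003, 0.0197, 0.222]
ee_rot: [[-0.967, 0.257, -0.001], [0.257, 0.967, -0.0], [0.001, -0.0, -1.0]]
wrist_force: [1.0, 0.6, 0.8]
gripper_width: 0.743
gripper_force: 0.0
```

Emit:
play_rows --commands "0.56 0.98 0 0 0 0;0.56 0.98 0 0 0 0;0.56 0.98 0 0 0 0;0.56 0.98 0 0 0 0;0 0 -0.9 0 0 0;0 0 -0.9 0 0 0;0 0 -0.9 0 0 0;0 0 -0.9 0 0 0;0 0 -0.9 0 0 0;0 0 -0.9 0 0 0;0 0 -0.8 0 0 0;0 0 -0.5 0 0 0;0 0 -0.36 0 0 0;0 0 -0.2 0 0 0"

```text
time_s: 3.5
tcp_pos: [0.6671, 0.1359, 0.0039]
ee_rot: [[-0.967, 0.255, -0.001], [0.255, 0.967, -0.0], [0.001, -0.001, -1.0]]
wrist_force: [0.5, 0.4, -1.0]
gripper_width: 0.744
gripper_force: 0.0
```

Emit:
play_rows --commands "0 0 0 0 0 0;0 0 0 0 0 0;0 0 0 0 0 0;0 0 0 0 0 0;0 0 0 0 0 0;0 0 0 0 0 0" --grip 35

```text
time_s: 4.1
tcp_pos: [0.668, 0.1363, 0.0059]
ee_rot: [[-0.967, 0.255, 0.002], [0.255, 0.967, 0.001], [-0.002, 0.001, -1.0]]
wrist_force: [-1.1, 0.3, 4.6]
gripper_width: 0.51
gripper_force: 30.0
```

Emit:
play_rows --commands "0 0 0.4 0 0 0;0 0 0.8 0 0 0;0 0 0.8 0 0 0;-0.34 -0.85 0 0 0 0.35;-0.34 -0.85 0 0 0 0.35;-0.34 -0.85 0 0 0 0.35;-0.34 -0.85 0 0 0 0.35;-0.34 -0.85 0 0 0 0.35;0 0 -0.6 0 0 0;0 0 -0.6 0 0 0;0 0 -0.35 0 0 0;0 0 -0.2 0 0 0;0 0 -0.1 0 0 0;0 0 0 0 0 0;0 0 0 0 0 0"

```text
time_s: 5.6
tcp_pos: [0.6168, 0.0088, 0.0098]
ee_rot: [[-1.0, -0.005, 0.001], [-0.005, 1.0, 0.0], [-0.001, 0.0, -1.0]]
wrist_force: [0.5, 1.2, -0.6]
gripper_width: 0.515
gripper_force: 30.0
```

Emit:
play_rows --commands "0 0 0 0 0 0;0 0 0 0 0 0;0 0 0 0 0 0;0 0 0.3 0 0 0;0 0 0.6 0 0 0;0 0 0.9 0 0 0;0 0 0.9 0 0 0;0 0 0.9 0 0 0" --grip 58

```text
time_s: 6.4
tcp_pos: [0.6163, 0.0084, 0.1191]
ee_rot: [[-1.0, -0.004, 0.001], [-0.004, 1.0, 0.0], [-0.001, 0.0, -1.0]]
wrist_force: [0.5, -0.1, -0.1]
gripper_width: 0.665
gripper_force: 0.0
```

Emit:
play_rows --commands "-0.89 0.53 0 0 0 0;-0.89 0.53 0 0 0 0;-0.89 0.53 0 0 0 0;-0.89 0.53 0 0 0 0;-0.89 0.53 0 0 0 0;-0.89 0.53 0 0 0 0;-0.89 0.53 0 0 0 0;-0.89 0.53 0 0 0 0;0 0 -0.8 0 0 0;0 0 -0.8 0 0 0;0 0 -0.8 0 0 0;0 0 -0.7 0 0 0;0 0 -0.4 0 0 0;0 0 -0.28 0 0 0;0 0 0 0 0 0" --grip 65

```text
time_s: 7.9
tcp_pos: [0.4025, 0.1355, 0.0035]
ee_rot: [[-1.0, -0.004, -0.001], [-0.004, 1.0, -0.001], [0.001, -0.001, -1.0]]
wrist_force: [0.5, 0.2, -0.1]
gripper_width: 0.746
gripper_force: 0.0
```

Emit:
play_rows --commands "0 0 0 0 0 0;0 0 0 0 0 0;0 0 0 0 0 0;0 0 0 0 0 0;0 0 0 0 0 0;0 0 0 0 0 0" --grip 35

```text
time_s: 8.5
tcp_pos: [0.4031, 0.136, 0.0045]
ee_rot: [[-1.0, -0.005, 0.001], [-0.005, 1.0, 0.001], [-0.001, 0.001, -1.0]]
wrist_force: [-2.1, 0.3, 6.7]
gripper_width: 0.516
gripper_force: 30.0
```

Emit:
play_rows --commands "0 0 0.4 0 0 0;0 0 0.8 0 0 0;0 0 0.8 0 0 0;0.97 -0.85 0 0 0 0;0.97 -0.85 0 0 0 0;0.97 -0.85 0 0 0 0;0.97 -0.85 0 0 0 0;0.97 -0.85 0 0 0 0;0 0 -0.6 0 0 0;0 0 -0.6 0 0 0;0 0 -0.35 0 0 0;0 0 -0.2 0 0 0;0 0 -0.1 0 0 0;0 0 0 0 0 0;0 0 0 0 0 0"

```text
time_s: 10.0
tcp_pos: [0.5486, 0.0085, 0.009]
ee_rot: [[-1.0, -0.005, 0.001], [-0.005, 1.0, 0.0], [-0.001, 0.0, -1.0]]
wrist_force: [0.5, -1.2, -0.4]
gripper_width: 0.511
gripper_force: 30.0
```

Emit:
play_rows --commands "0 0 0 0 0 0;0 0 0 0 0 0;0 0 0 0 0 0;0 0 0.3 0 0 0;0 0 0.6 0 0 0;0 0 0.9 0 0 0;0 0 0.9 0 0 0;0 0 0.9 0 0 0" --grip 58

```text
time_s: 10.8
tcp_pos: [0.5481, 0.0081, 0.1181]
ee_rot: [[-1.0, -0.004, 0.001], [-0.004, 1.0, 0.0], [-0.001, 0.0, -1.0]]
wrist_force: [-0.2, -0.6, -0.4]
gripper_width: 0.667
gripper_force: 0.0
```

Emit:
play_rows --commands "-0.8 -0.3 0 0 0 0;-0.8 -0.3 0 0 0 0;-0.8 -0.3 0 0 0 0;-0.8 -0.3 0 0 0 0;-0.8 -0.3 0 0 0 0;0 0 0 0 0 0;0 0 -0.7 0 0 0;0 0 -0.7 0 0 0;0 0 -0.7 0 0 0;0 0 -0.7 0 0 0;0 0 -0.4 0 0 0;0 0 -0.13 0 0 0;0 0 0 0 0 0" --grip 58

```text
time_s: 12.1
tcp_pos: [0.4286, -0.0367, 0.0164]
ee_rot: [[-1.0, -0.005, -0.0], [-0.005, 1.0, -0.0], [0.0, -0.0, -1.0]]
wrist_force: [0.1, 0.7, 0.5]
gripper_width: 0.663
gripper_force: 0.0
```

Emit:
play_rows --commands "0 0 0 0 0 0;0 0 0 0 0 0;0 0 0 0 0 0;0 0 0 0 0 0;0 0 0 0 0 0;0 0 0 0 0 0;0 0 0 0 0 0;0 0 0 0 0 0" --grip 15

```text
time_s: 12.9
tcp_pos: [0.4285, -0.0367, 0.0167]
ee_rot: [[-1.0, -0.004, 0.001], [-0.004, 1.0, 0.0], [-0.001, 0.0, -1.0]]
wrist_force: [-0.6, 1.5, 3.8]
gripper_width: 0.277
gripper_force: 30.0
```

Emit:
play_rows --commands "0 0 0.4 0 0 0;0 0 0.8 0 0 0;0 0 0.8 0 0 0;0.31 -0.638 0 0 0 0.748;0.31 -0.638 0 0 0 0.748;0.31 -0.638 0 0 0 0.748;0.31 -0.638 0 0 0 0.748;0.31 -0.638 0 0 0 0.748;0.31 -0.638 0 0 0 0.748;0.31 -0.638 0 0 0 0.748;0.31 -0.638 0 0 0 0.748;0.31 -0.638 0 0 0 0.748;0.31 -0.638 0 0 0 0.748;0.31 -0.638 0 0 0 0.748;0.31 -0.638 0 0 0 0.748;0.31 -0.638 0 0 0 0.748;0.31 -0.638 0 0 0 0.748;0 0 0 0 0 0;0 0 0 0 0 0"

```text
time_s: 14.8
tcp_pos: [0.5572, -0.3047, 0.0751]
ee_rot: [[0.002, -1.0, -0.003], [-1.0, -0.002, 0.001], [-0.001, 0.003, -1.0]]
wrist_force: [-0.3, -0.3, -1.9]
gripper_width: 0.277
gripper_force: 30.0
```

Emit:
play_rows --commands "0 0 -0.5 0 0 0;0 0 -0.5 0 0 0;0 0 -0.4 0 0 0;0 0 -0.25 0 0 0;0 0 -0.12 0 0 0;0 0 -0.1 0 0 0;0 0 0 0 0 0;0 0 0 0 0 0"

```text
time_s: 15.6
tcp_pos: [0.5587, -0.3049, 0.0209]
ee_rot: [[0.004, -1.0, 0.001], [-1.0, -0.004, -0.0], [0.0, -0.001, -1.0]]
wrist_force: [0.9, -0.5, -1.1]
gripper_width: 0.28
gripper_force: 30.0
```

Emit:
play_rows --commands "0 0 -0.05 0 0 0;0 0 0 0 0 0"

```text
time_s: 15.8
tcp_pos: [0.5589, -0.305, 0.0198]
ee_rot: [[0.005, -1.0, 0.001], [-1.0, -0.005, -0.001], [0.001, -0.001, -1.0]]
wrist_force: [-0.2, 0.8, 2.4]
gripper_width: 0.281
gripper_force: 30.0
```

Emit:
play_rows --commands "0 0 0 0 0 0;0 0 0 0 0 0;0 0 0 0 0 0;0 0 0 0 0 0;0 0 0.3 0 0 0;0 0 0.6 0 0 0;0 0 0.9 0 0 0;0 0 0.9 0 0 0;0 0 0.9 0 0 0" --grip 45

```text
time_s: 16.7
tcp_pos: [0.5583, -0.3048, 0.1286]
ee_rot: [[0.004, -1.0, 0.0], [-1.0, -0.004, -0.0], [0.0, -0.0, -1.0]]
wrist_force: [1.1, -0.3, -0.0]
gripper_width: 0.517
gripper_force: 0.0
```

```bash
python3 - <<'E'
from h import *
p,d=cams.capture("top");cv2.imwrite("pics/top1.png",p);np.save("top1.npy",d)
s,_=cams.capture("side");o=np.hstack([p[180:345,230:480],cv2.resize(s[150:400,180:480],(250,208))[:165]])
cv2.imwrite("pics/c4.png",cv2.resize(o,None,fx=1.6,fy=1.6))
q=cv2.resize(p[180:345,230:480],None,fx=3,fy=3)
cv2.imwrite("pics/c4.png",q)
E
```

```text
(no output)
```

View pics/c4.png

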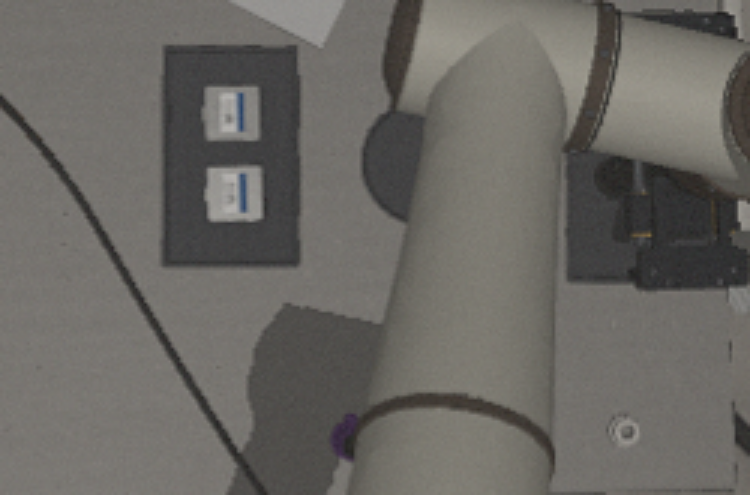

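The picture shows both boxes flat and side by side in the oblong tray, at crop (232,112) and (235,193). Holder A's top is at (612,175) in the square tray, and the adapter is still at (625,431). Holder B is next.

Emit:
play_rows --commands "-0.696 0.617 0 0 0 -0.29;-0.696 0.617 0 0 0 -0.29;-0.696 0.617 0 0 0 -0.29;-0.696 0.617 0 0 0 -0.29;-0.696 0.617 0 0 0 -0.29;-0.696 0.617 0 0 0 -0.29;-0.696 0.617 0 0 0 -0.29;-0.696 0.617 0 0 0 -0.29;0 0 0 0 0 0;0 0 -0.8 0 0 0;0 0 -0.8 0 0 0;0 0 -0.8 0 0 0;0 0 -0.7 0 0 0;0 0 -0.5 0 0 0;0 0 -0.28 0 0 0;0 0 0 0 0 0" --grip 52

```text
time_s: 18.4
tcp_pos: [0.3911, -0.1569, 0.0096]
ee_rot: [[-0.337, -0.942, -0.002], [-0.942, 0.337, -0.0], [0.001, 0.002, -1.0]]
wrist_force: [0.0, -0.2, 0.2]
gripper_width: 0.599
gripper_force: 0.0
```

Emit:
play_rows --commands "0 0 0 0 0 0;0 0 0 0 0 0;0 0 0 0 0 0;0 0 0 0 0 0;0 0 0 0 0 0;0 0 0 0 0 0;0 0 0 0 0 0" --grip 15

```text
time_s: 19.1
tcp_pos: [0.3917, -0.1567, 0.0109]
ee_rot: [[-0.337, -0.942, 0.001], [-0.942, 0.337, -0.0], [-0.0, -0.001, -1.0]]
wrist_force: [0.2, 0.9, 5.4]
gripper_width: 0.278
gripper_force: 30.0
```

Emit:
play_rows --commands "0 0 0.4 0 0 0;0 0 0.8 0 0 0;0 0 0.8 0 0 0;0.452 -0.784 0 0 0 0.29;0.452 -0.784 0 0 0 0.29;0.452 -0.784 0 0 0 0.29;0.452 -0.784 0 0 0 0.29;0.452 -0.784 0 0 0 0.29;0.452 -0.784 0 0 0 0.29;0.452 -0.784 0 0 0 0.29;0.452 -0.784 0 0 0 0.29;0 0 0 0 0 0;0 0 -0.5 0 0 0;0 0 -0.5 0 0 0;0 0 -0.4 0 0 0;0 0 -0.25 0 0 0;0 0 -0.12 0 0 0;0 0 -0.1 0 0 0;0 0 0 0 0 0;0 0 0 0 0 0"

```text
time_s: 21.1
tcp_pos: [0.5002, -0.345, 0.0148]
ee_rot: [[0.004, -1.0, 0.001], [-1.0, -0.004, -0.0], [0.0, -0.001, -1.0]]
wrist_force: [0.9, 0.2, -1.2]
gripper_width: 0.283
gripper_force: 30.0
```

Emit:
play_rows --commands "0 0 -0.04 0 0 0;0 0 0 0 0 0"

```text
time_s: 21.3
tcp_pos: [0.5003, -0.345, 0.014]
ee_rot: [[0.005, -1.0, 0.001], [-1.0, -0.005, -0.001], [0.001, -0.001, -1.0]]
wrist_force: [0.1, 0.7, 2.7]
gripper_width: 0.278
gripper_force: 30.0
```

Emit:
play_rows --commands "0 0 0 0 0 0;0 0 0 0 0 0;0 0 0 0 0 0;0 0 0 0 0 0;0 0 0.3 0 0 0;0 0 0.6 0 0 0;0 0 0.9 0 0 0;0 0 0.9 0 0 0;0 0 0.9 0 0 0" --grip 45

```text
time_s: 22.2
tcp_pos: [0.4998, -0.3449, 0.1229]
ee_rot: [[0.004, -1.0, 0.0], [-1.0, -0.004, -0.0], [0.0, -0.0, -1.0]]
wrist_force: [0.7, -0.1, -0.8]
gripper_width: 0.513
gripper_force: 0.0
```

```bash
python3 - <<'E'
from h import *
p,d=cams.capture("top");g=p.max(2).astype(int)
print(rect("top",g>145,.015,(425,310,452,337)), r.sense()['tcp_pos'])
p1=cv2.imread("pics/top1.png").max(2);print(rect("top",p1>145,.015,(425,310,452,337)))
cv2.imwrite("pics/c5.png",np.hstack([cv2.resize(p[205:345,400:480],None,fx=4,fy=4),cv2.resize(cams.capture("side")[0][230:370,300:420],None,fx=4,fy=4)]))
E
```

```text
((345.5526123046875, -310.88275146484375), (7.373239517211914, 17.54948616027832), 53.830570220947266) [ 0.5025041  -0.34652408  0.12830798]
((350.8214416503906, -300.2160949707031), (3.536083698272705, 9.979955673217773), 73.47270202636719)
```

View pics/c5.png

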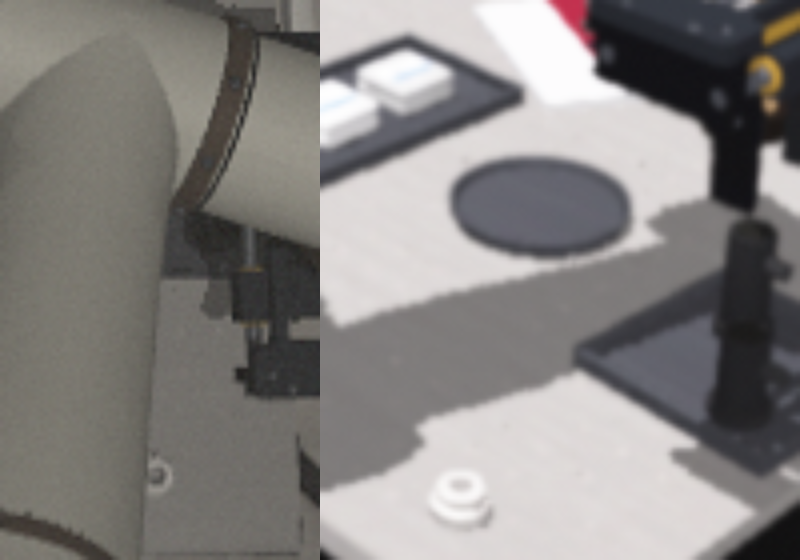

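The view shows both holders upright in the square tray and the adapter clear at crop (157,477). I'll fetch the adapter.

Emit:
play_rows --commands "-0.842 0.217 0 0 0 0;-0.842 0.217 0 0 0 0;-0.842 0.217 0 0 0 0;-0.842 0.217 0 0 0 0;-0.842 0.217 0 0 0 0;-0.842 0.217 0 0 0 0;0 0 0 0 0 0;0 0 -0.8 0 0 0;0 0 -0.8 0 0 0;0 0 -0.8 0 0 0;0 0 -0.7 0 0 0;0 0 -0.5 0 0 0;0 0 -0.25 0 0 0;0 0 -0.1 0 0 0;0 0 0 0 0 0" --grip 52

```text
time_s: 23.8
tcp_pos: [0.3486, -0.3059, 0.0027]
ee_rot: [[0.005, -1.0, -0.0], [-1.0, -0.005, -0.0], [0.0, 0.0, -1.0]]
wrist_force: [0.8, 0.4, 0.5]
gripper_width: 0.593
gripper_force: 0.0
```

Emit:
play_rows --commands "0 0 0 0 0 0;0 0 0 0 0 0;0 0 0 0 0 0;0 0 0 0 0 0;0 0 0 0 0 0;0 0 0 0 0 0;0 0 0 0 0 0" --grip 15

```text
time_s: 24.5
tcp_pos: [0.3486, -0.3059, 0.003]
ee_rot: [[0.005, -1.0, 0.001], [-1.0, -0.005, -0.0], [0.0, -0.001, -1.0]]
wrist_force: [-0.6, 1.4, 3.4]
gripper_width: 0.263
gripper_force: 29.9
```

Emit:
play_rows --commands "0 0 0.4 0 0 0;0 0 0.8 0 0 0;0 0 0.8 0 0 0;0.831 0.574 0 0 0 0;0.831 0.574 0 0 0 0;0.831 0.574 0 0 0 0;0.831 0.574 0 0 0 0;0.831 0.574 0 0 0 0;0.831 0.574 0 0 0 0;0.831 0.574 0 0 0 0;0.831 0.574 0 0 0 0;0.831 0.574 0 0 0 0;0 0 -0.6 0 0 0;0 0 -0.6 0 0 0;0 0 -0.35 0 0 0;0 0 -0.2 0 0 0;0 0 -0.1 0 0 0;0 0 0 0 0 0;0 0 0 0 0 0"

```text
time_s: 26.4
tcp_pos: [0.5731, -0.151, 0.0078]
ee_rot: [[0.004, -1.0, 0.001], [-1.0, -0.004, -0.0], [0.0, -0.001, -1.0]]
wrist_force: [-0.1, 0.9, -0.2]
gripper_width: 0.26
gripper_force: 29.6
```

Lower 1.5 mm, release, then retreat back towards the right front, clear of the views.

Emit:
play_rows --commands "0 0 -0.05 0 0 0;0 0 0 0 0 0"

```text
time_s: 26.6
tcp_pos: [0.5729, -0.1509, 0.0061]
ee_rot: [[0.004, -1.0, 0.001], [-1.0, -0.004, -0.0], [0.0, -0.001, -1.0]]
wrist_force: [-0.3, -0.4, -0.2]
gripper_width: 0.26
gripper_force: 29.6
```

Emit:
play_rows --commands "0 0 0 0 0 0;0 0 0 0 0 0;0 0 0 0 0 0;0 0 0 0 0 0;0 0 0.3 0 0 0;0 0 0.6 0 0 0;0 0 0.9 0 0 0;0 0 0.9 0 0 0;0 0 0.9 0 0 0;0 0 0.9 0 0 0;0 0 0.9 0 0 0;0 0 0.9 0 0 0" --grip 45

```text
time_s: 27.8
tcp_pos: [0.5724, -0.1508, 0.1966]
ee_rot: [[0.004, -1.0, 0.001], [-1.0, -0.004, -0.0], [0.0, -0.001, -1.0]]
wrist_force: [0.1, 0.4, -0.7]
gripper_width: 0.518
gripper_force: 0.0
```

Emit:
play_rows --commands "-0.65 -0.9 0 0 0 0;-0.65 -0.9 0 0 0 0;-0.65 -0.9 0 0 0 0;-0.65 -0.9 0 0 0 0;-0.65 -0.9 0 0 0 0;-0.65 -0.9 0 0 0 0;-0.65 -0.9 0 0 0 0;-0.65 -0.9 0 0 0 0;-0.65 -0.9 0 0 0 0;-0.65 -0.9 0 0 0 0;-0.65 -0.9 0 0 0 0;-0.65 -0.9 0 0 0 0;-0.65 -0.9 0 0 0 0;-0.65 -0.9 0 0 0 0;0 0 0 0 0 0"

```text
time_s: 29.3
tcp_pos: [0.2973, -0.5312, 0.1949]
ee_rot: [[0.0, -1.0, -0.0], [-1.0, -0.0, -0.001], [0.001, 0.0, -1.0]]
wrist_force: [0.6, 0.2, -0.4]
gripper_width: 0.517
gripper_force: 0.0
```

```bash
python3 - <<'E'
from h import *
p,d=cams.capture("top");s,_=cams.capture("side")
a=cv2.resize(p[130:345,220:490],None,fx=1.85,fy=1.85)[:398,:500];b=cv2.resize(s[190:390,230:470],None,fx=1.6,fy=1.6)
o=np.zeros((600,800,3),np.uint8);a=cv2.resize(p[130:345,220:490],(410,326));b=cv2.resize(s[190:390,230:450],(390,355))
o[:326,:410]=a;o[:355,410:800]=b;cv2.imwrite("pics/c6.png",np.clip(o*1.4,0,255).astype(np.uint8))
P=cloud("top",d,410,215,472,285)
for x0,x1,y0,y1 in [(.525,.59,-.36,-.27),(.46,.525,-.38,-.30)]:
    Q=P[(P[:,2]>.03)&(P[:,0]>x0)&(P[:,0]<x1)&(P[:,1]>y0)&(P[:,1]<y1)];print(len(Q),np.median(Q,0)[:3] if len(Q) else '')
P=cloud("top",d,350,210,392,258);Q=P[P[:,2]>.013];print(len(Q),np.median(Q,0)[:3])
E
```

```text
136 [ 0.55569223 -0.30456123  0.06348549]
122 [ 0.49812271 -0.34638837  0.0489754 ]
106 [ 0.56854296 -0.15048276  0.0154473 ]
```

View pics/c6.png

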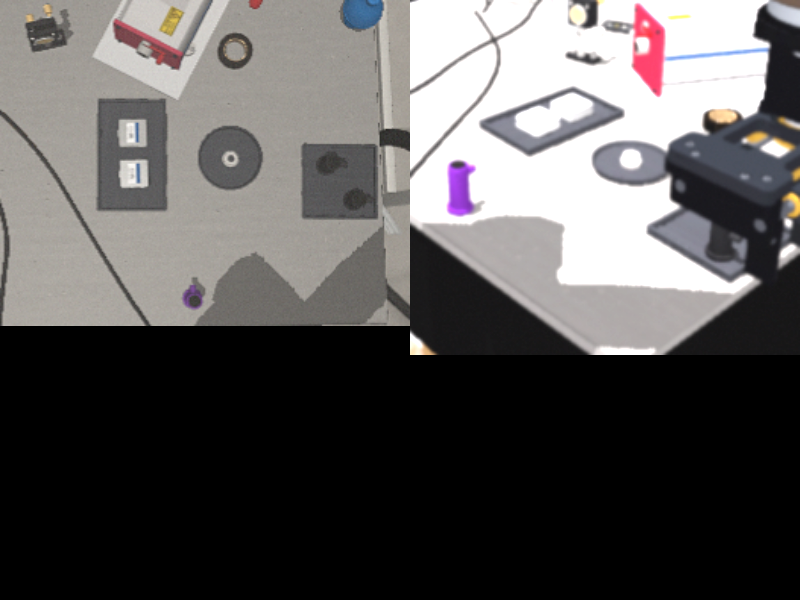

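Everything is in place: the boxes at crop (132,133) and (133,174), the holders at (328,163) and (355,200) with tops at 63 and 49 mm, and the adapter flat in the dish at (230,158). The tape and the mirror have not moved.

```bash
python3 -c "
from station import r
print(r.finish_job())"
```

```text
the job is handed in; nothing more can be done
None
```

Both lens boxes, both black post holders and the adapter are in their trays as asked, seen in the last pictures, with the tape, mirror mount and purple look-alikes left alone; the job was handed in at about 29 s, and no verdict was returned.

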